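# Hold the riser's leg square with a try square

## Task

The riser shelf for the crates lies upside down and the leg without a stay still swings: first pull its sliding foot out to the stop and leave it out. Then pick up the try square and press it into the inside corner between that leg and the board, stock flat on the board and blade along the middle of the leg's inner face, until both faces touch and the leg stands square to the board. Finish while still gripping the square and pressing it into the corner, for the leg falls back if you let go, and leave the other things on the counter and the board where they are.

Things in the scene. Friction and masses are not known exactly. Their poses are not given: they have to be found in the camera images.
- shelf: Upside-down riser shelf: fixed wooden board 440 x 200 x 18 mm. Origin: centre of its upper face, 20 mm above the counter; z up, x along it towards the leg to be squared. Aluminium T-legs on its centre line: at +x the one that swings; at -x a finished one (inner face x = -155, foot top z = 191 mm) whose thin diagonal stay meets the board at x = -70 mm.
- corner (a point): Inside corner to press the square into: middle of the line where the inner face of the swinging leg, once upright, meets the board's upper face (shelf frame x = 155, y = 0, z = 0 mm). Fixed to the board, with the shelf's axes.
- leg (a joint): Lean of the swinging leg, rad: 0 is square to the board, positive leans inwards (to shelf -x); starts 0.11 to 0.19, goes down to -0.15. Pivot along shelf y at x = 165, z = 15 mm. Spring and friction: about 2.5 N at 110 mm up holds it square; it falls back when let go. Outer tube 20 (x) x 50 (y) mm, up to 113 mm above the board.
- leg_slide (a joint): How far the leg's inner tube with the foot bar is out along the leg, m: 0 pushed in, 0.060 at the stop; starts 0 to 0.012. A light return spring, a friction collar and the weight: 8 to 12 N to pull; it stays where it is left.
- foot (a point): Centre of the upper face of the foot bar on the swinging leg; z along the leg, outwards. Bar 36 (shelf x) x 150 (shelf y) x 14 mm, 8 mm proud of the outer tube on each side in x. Its underside is 102 mm plus the slide's value from the pivot; pushed in, it is too low for the square's blade to pass under.
- square: Try square standing on its stock on the counter, 0.13 to 0.21 kg. Dark wood stock 160 x 24 x 32 mm (x, y, z), steel blade 34 x 4 mm (x, y) rising at one end to z = 150 mm. Origin: outer corner, middle of the lower edge of the end face under the blade. x points out of that face, the stock runs to x = -160 mm; z up. Grip the stock across its 24 mm between x = -80 and -150 mm.
- blade_top (a point): Top of the blade's outer edge, 150 mm above the square's origin.
- cup_a: Brown espresso cup, 62 mm wide, 55 mm high, on the counter; origin at the centre of its underside. Bystander.
- jar: Closed round glass jar of screws with a steel lid, 86 mm wide, 102 mm high, on the counter; origin at the centre of its underside. Bystander.
- screwdriver: Screwdriver with a wooden handle lying on the counter. Bystander.
- loose_stay: The stay still to be screwed on: a steel strip 120 x 14 x 4 mm lying on the board beside the finished leg; origin at the centre of its underside. Bystander.
Not all that is in view belongs to the job. There is more than one size of the square; the job needs the smaller.

How it is judged:
On the way, in this order (a step that is already met when the one before it is completed fails the run):
1. the sliding foot is pulled out to its stop (value of joint leg_slide above 0.056 m), for 0.2 s.
2. the square stands in the corner, touching board and leg, and the leg is square (contact force between square and shelf above 1 N and contact force between square and leg above 1 N and value of joint leg between -0.022 and 0.022 rad), for 0.3 s.
At the end, for the whole second after the job is handed in: Foot still out (over 55 of 60 mm); leg within 0.022 rad of square, at rest; square gripped (over 3 N), pressing board and leg with over 1 N each, upright within 0.03 and in line within 0.06 rad, outer corner within 4 mm of the corner in length and height, 18 mm sideways (all of step 2 and value of joint leg_slide above 0.055 m and velocity of joint leg between -0.05 and 0.05 rad/s and contact force between square and the fingers above 3 N and angle between square's own z axis and vertical below 0.03 rad and angle between the x axis of square and the x axis of shelf, either way round below 0.06 rad and x of square in the frame of corner between -0.004 and 0.004 m and y of square in the frame of corner between -0.018 and 0.018 m and z of square in the frame of corner between -0.004 and 0.004 m and linear speed of square below 0.02 m/s); the arm keeps its last pose, push and grip.
It fails at once if the cup, the jar or the screwdriver on the counter, or the loose stay on the board, moved more than 40 mm (distance of any of cup_a, jar, screwdriver, loose_stay from where it was at the start of the episode above 0.04 m).
It also fails if it takes over 54 s, if anything falls off the work surface, if the arm or the gripper's body presses on something with over 40 N, if the wrist force passes 120 N, or if a joint passes its speed limit or range.

## Robot

A 6-joint arm with a two-finger parallel gripper is mounted at the origin on the work surface. World frame = base frame: x ahead of the robot, y to its left, z up, the work surface at z = 0. Lengths are in m, angles in rad, forces in N, time in s.
With the tool pointing down it reaches from about 0.35 to 0.8 m from the base axis. Payload 7.3 kg.
Tool frame: the origin (TCP) lies on the mounting face of the last link; the fingertips stand 173 mm ahead of it and the grasp point (between the pads) lies 155 mm ahead of it; z points along the fingers, y is the direction in which the jaws open and shut (so a half turn about z gives the same grasp; the last joint's range is limited). The gripper opens to 85 mm and grips with 20 to 120 N. Pads are 22 mm wide; open, the fingers measure 114 mm over their backs; the gripper's body (76 mm by 85 mm) begins 54 mm behind the grasp point. The pads swing forward as they close: fully open they stand 13 mm farther back than shut.
Start: joints at [1.118, 0.342, 1.524, -0, 1.275, -0.146], TCP at [0.159, 0.5, 0.405] pointing down, gripper open.
Joint ranges: [-2.53, 2.53], [-0.77, 2.02], [0.04, 2.7], [-1, 4.14], [0.28, 2.66], [-3.11, 3.11]. Speed limits (rad/s): [2.57, 2.57, 3.14, 3.14, 3.14, 3.14].

## Interface

Orientations are given as a rotation vector (axis times angle).
In Python, from cell import bot, viewer gives the robot as it stands. The module is installed in compiled form; this text tells all that it offers.
- The arm moves only by the tool apply_moves, never from a script. Its argument "commands" is text: rows parted by semicolons, each of 7 numbers parted by spaces: the opening, from -1 (shut) to 1 (fully open), then the shift along the tool's x, y, z in mm, then the turn, a rotation vector about the tool's x, y, z in degrees. In form: gripper dx dy dz wx wy wz; .... A call has 1 to 5 rows; each row is the pose to reach, as a shift and turn from the pose commanded when the call began, along the tool's axes at that moment; what a row does not reach only later rows make up. A row lasts 1/10 s, in which the tool goes at most 50 mm and 8.59 degrees, less where a joint would pass 70% of its speed; a pose out of reach is approached as far as the arm can. A call with a gripper value outside its range is refused whole. The fingers move at their own pace and stop on an object; the grip force is fixed at half the most. Time passes only in rows, so rows that repeat a pose let the fingers close. It gives the time, the measured TCP pose, the force and the opening at its end, in the units of the state.
- bot.get_obs(): the state, without advancing time (a new reading comes with each control period).
- viewer.snapshot(name): name is "scene" or "top" or "wrist"; returns a dict with "color" (420x560x3 uint8, red, green, blue), "vertical_fov" (degrees; the focal length in pixels is half the picture's height over the tangent of half this angle, whatever the lens; pixels are square), "cx", "cy" (the principal point, pixels), "distortion" ([k1, k2, p1, p2, k3] as OpenCV has them; the pictures are not rectified), "R" (3x3) and "t" (3): a world point X has camera coordinates R X + t. Camera axes: x right, y down, z forward; pixel columns grow to the right and rows downward; lengths in m; the calibration is good to about 2 mm. A picture is of the moment at which its call begins. There is no depth.
- bot.finish_job(): hands the job in, once; it reports no verdict.
The state is a dict: "time_s": time; "joint_pos": joint angles; "joint_vel": joint speeds; "effort": joint torques, N m; "ee_pos": TCP position; "tcp_rot": TCP orientation; "wrist_force": force on the tool from outside, world axes, zero at the start; "torque": the same for the moment, N m; "gripper_width": finger opening in m.
Only numpy, scipy, OpenCV 4.12 (cv2) and the standard library are available. Lean on these libraries where they do the work, as an engineer would, in place of code of your own. Each camera call takes 0.05 s, during which the arm holds its last target.

## Working session

There is one attempt and no reset: what is moved stays moved. The work goes in short steps, Python scripts to look and compute and a tool call to move; the robot and the scene stay as the last step left them, time stands still between calls to the robot, and variables do not carry over. Pictures are saved under pics/ and viewed, and the job is handed in when it is done.

Besides the shell and the picture viewer there is one more tool, called as a command line: name --argument value ..., lists and objects as JSON in quotes. apply_moves: Moves the arm, as the interface text tells. Its arguments: {"type":"object","properties":{"commands":{"type":"string"}},"required":["commands"]}

```bash
mkdir -p pics; cat > h.py <<'E'
import numpy as np, cv2
from scipy.spatial.transform import Rotation as Ro
from cell import bot, viewer
def snap(n,f):
    s=viewer.snapshot(n); cv2.imwrite('pics/'+f+'.png',s['color'][:,:,::-1])
    np.savez('pics/'+f+'.npz',**{k:np.array(v) for k,v in s.items()}); return s
def load(f): return dict(np.load('pics/'+f+'.npz'))
def K(s):
    h=s['color'].shape[0]; fl=h/2/np.tan(np.radians(float(s['vertical_fov']))/2)
    return np.array([[fl,0,float(s['cx'])],[0,fl,float(s['cy'])],[0,0,1]])
def ray(s,p):
    u=cv2.undistortPoints(np.array([[p]],float),K(s),np.array(s['distortion'],float))[0,0]
    R=np.array(s['R']);d=R.T@np.array([u[0],u[1],1]); return -R.T@np.array(s['t']),d/np.linalg.norm(d)
def plane(s,p,z):
    c,d=ray(s,p); return c+d*(z-c[2])/d[2]
def proj(s,X):
    r,_=cv2.Rodrigues(np.array(s['R'])); return cv2.projectPoints(np.array(X,float).reshape(-1,1,3),r,np.array(s['t'],float),K(s),np.array(s['distortion'],float))[0][:,0]
def tri(l):
    A=0;b=0
    for s,p in l:
        c,d=ray(s,p);P=np.eye(3)-np.outer(d,d);A=A+P;b=b+P@c
    return np.linalg.solve(A,b)
E
python3 - <<'E'
from h import *
for n in ['scene','top','wrist']:
    s=snap(n,n+'0'); print(n,s['vertical_fov'],s['t'],(-np.array(s['R']).T@np.array(s['t'])).round(3))
print(bot.get_obs())
E
```

```text
scene 55.39456015359444 [-0.33620262 -0.24621412  1.36015158] [ 0.897 -0.53   0.969]
top 51.132310268355816 [-0.0764045   0.52568127  1.13494059] [ 0.454 -0.069  1.166]
wrist 71.10290039238016 [-0.52422181 -0.035471    0.37876828] [0.093 0.521 0.373]
{'time_s': 0.15, 'joint_pos': array([ 1.11799322e+00,  3.42585428e-01,  1.52473205e+00, -1.23742222e-05,
        1.27543602e+00, -1.46000905e-01]), 'joint_vel': array([ 0.0003566 , -0.00353925, -0.00368326,  0.00293581, -0.00142698,
       -0.00153808]), 'effort': array([ 1.59706622e-03, -4.33911359e+01, -2.46145535e+01, -1.49703178e-04,
        5.87928560e-03,  2.09659746e-06]), 'ee_pos': array([0.15850068, 0.50041617, 0.40419657]), 'tcp_rot': array([-4.79979629e-01, -3.10437446e+00,  1.74764300e-03]), 'wrist_force': array([ 0.46519707,  0.08348596, -0.41611365]), 'torque': array([-0.01272837, -0.06196018,  0.00619077]), 'gripper_width': 0.08567123746713422}
```

View pics/scene0.png

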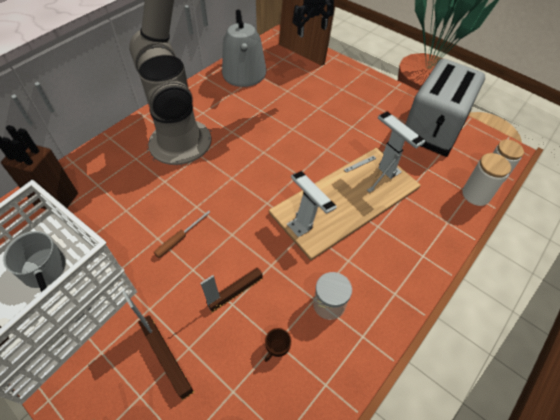

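View pics/top0.png

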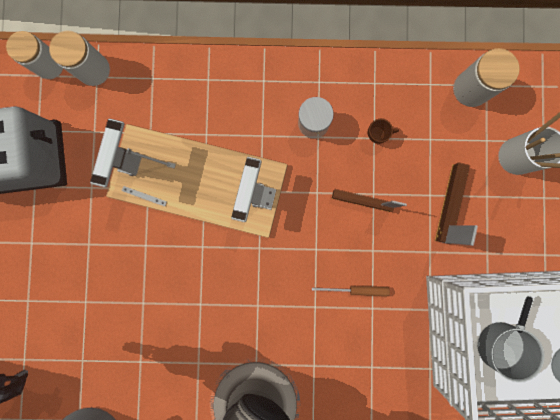

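View pics/wrist0.png

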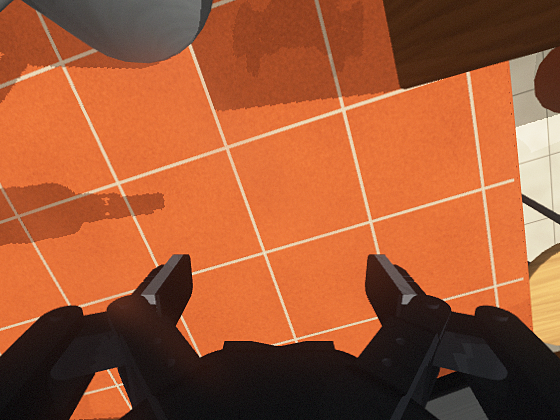

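Candidates for the square: the small one with dark stock (scene (235,290), top (367,201)), and the large one (scene (165,355), top (455,203)). The job needs the smaller one. The swinging leg has its foot at scene (313,190), top (247,190) and no stay. The finished leg with a diagonal stay is at top (107,153). I'll check these in close crops.

```bash
python3 - <<'E'
from h import *
a=load('top0')['color'][:,:,::-1]; b=load('scene0')['color'][:,:,::-1]
cv2.imwrite('pics/c1.png',cv2.resize(a[110:250,80:300],None,fx=3.6,fy=3.6,interpolation=cv2.INTER_CUBIC))
cv2.imwrite('pics/c2.png',cv2.resize(a[150:260,310:490],None,fx=4,fy=4,interpolation=cv2.INTER_CUBIC))
cv2.imwrite('pics/c3.png',cv2.resize(b[100:270,260:430],None,fx=3.5,fy=3.5,interpolation=cv2.INTER_CUBIC))
cv2.imwrite('pics/c4.png',cv2.resize(b[255:315,190:280],None,fx=8,fy=8,interpolation=cv2.INTER_CUBIC))
E
```

```text
(no output)
```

View pics/c1.png

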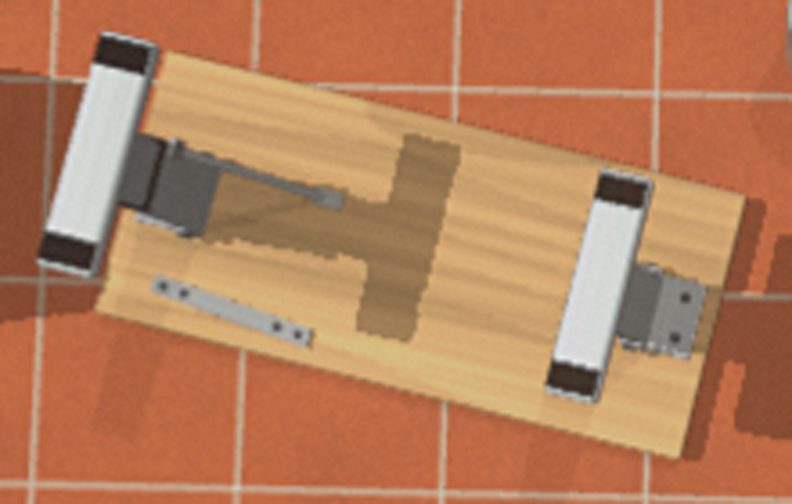

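View pics/c2.png

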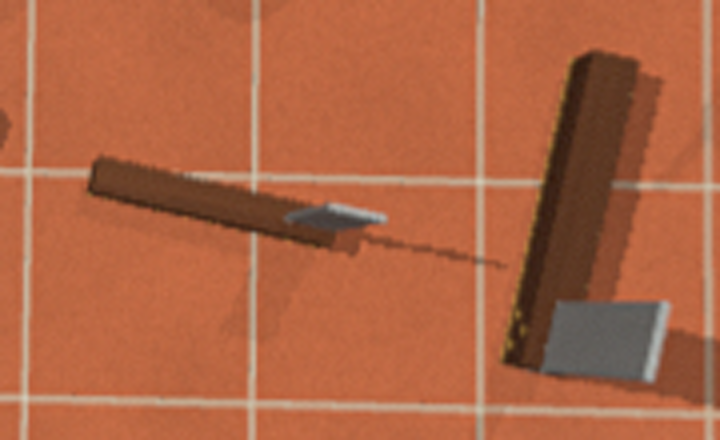

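View pics/c3.png

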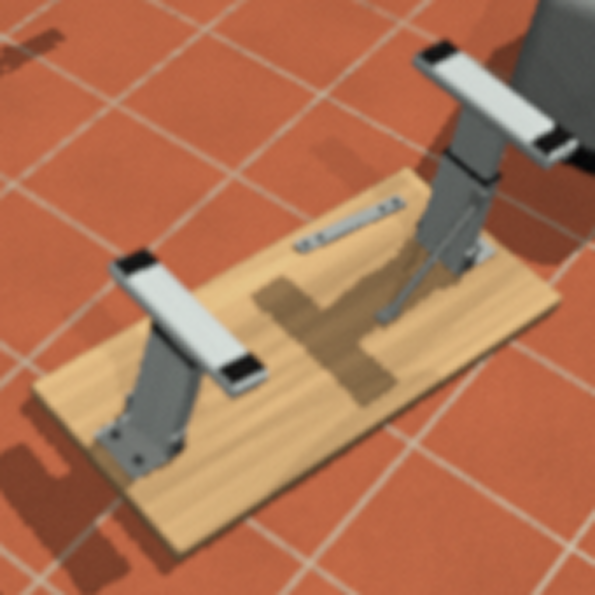

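View pics/c4.png

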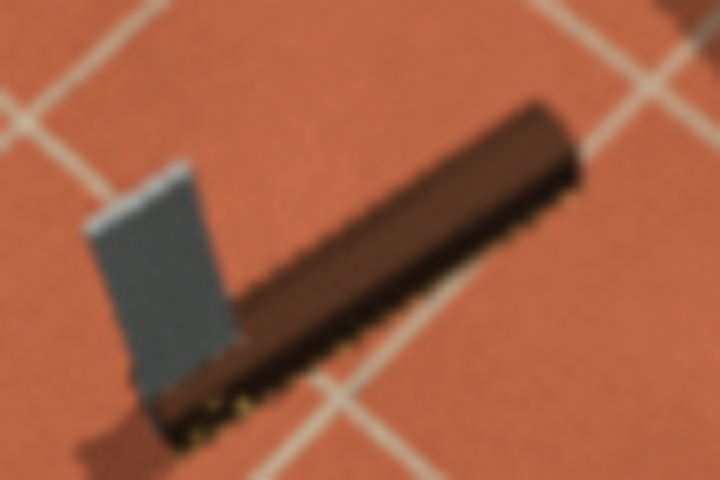

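```bash
python3 - <<'E'
from h import *
t=load('top0');s=load('scene0')
T=lambda x,y:(t,((x+.5)/3.6-.5+80,(y+.5)/3.6-.5+110)); S=lambda x,y:(s,((x+.5)/3.5-.5+260,(y+.5)/3.5-.5+100))
T2=lambda x,y:(t,((x+.5)/4-.5+310,(y+.5)/4-.5+150)); S2=lambda x,y:(s,((x+.5)/8-.5+190,(y+.5)/8-.5+255))
np.set_printoptions(precision=4,suppress=True)
P=[plane(*T(*p),.02) for p in [(165,50),(745,197),(680,458),(97,310)]]
Q=[plane(*S(*p),.02) for p in [(560,297),(182,553),(32,388),(410,168)]]
for n,p in (('top',P),('scene',Q)):
    p=np.array(p);print(n,p[:,:2].tolist()); x=(p[1]+p[2]-p[0]-p[3])/2;y=(p[0]+p[1]-p[2]-p[3])/2
    print(' c',p.mean(0),'len',np.linalg.norm(x),np.linalg.norm(y),'yaw',np.arctan2(x[1],x[0]),np.arctan2(y[1],y[0])-np.pi/2)
# foot upper-face corners of swinging leg: (xin,+y),(xout,+y),(xout,-y),(xin,-y)
F=[tri([T(*a),S(*b)]) for a,b in [((600,172),(232,393)),((651,180),(266,377)),((598,402),(150,250)),((547,393),(109,262))]]
print('foot',np.array(F))
F=[tri([T(*a),S(*b)]) for a,b in [((100,34),(550,162)),((156,46),(577,145)),((92,275),(448,42)),((38,262),(416,58))]]
print('fixed foot',np.array(F))
print('bladetop outer',tri([T2(385,218),S2(88,232)]),'inner',tri([T2(325,206),S2(185,163)]))
print('stock top', [plane(*T2(*p),.032) for p in [(98,157),(90,180)]], [plane(*S2(*p),.032) for p in [(540,100),(578,155),(175,430)]])
print('outer corner', plane(*T2(330,246),.032))
E
```

```text
top [[0.7222861243171133, 0.3591891889904009], [0.6230858429031911, -0.06858610892696805], [0.4320769504781545, -0.025720472613737347], [0.5300739051481924, 0.3999813838977174]]
 c [0.5769 0.1662 0.02  ] len 0.4379811648493218 0.19612308195099956 yaw -1.797863221460891 -1.7857261863099767
scene [[0.7185925010615943, 0.3557381594132253], [0.6249769440309774, -0.06838558442177367], [0.43353080551227086, -0.027877321052304893], [0.531112682270702, 0.4010990693105264]]
 c [0.5771 0.1651 0.02  ] len 0.43713164426059153 0.19426682426530945 yaw -1.7912737198621693 -1.7936445738602231
foot [[ 0.6108  0.0178  0.1317]
 [ 0.6186 -0.002   0.1749]
 [ 0.481   0.0305  0.1788]
 [ 0.4653  0.0479  0.1408]]
fixed foot [[0.6826 0.3289 0.1879]
 [0.6857 0.295  0.2264]
 [0.5479 0.3288 0.2258]
 [0.5382 0.3583 0.191 ]]
bladetop outer [ 0.5168 -0.3472  0.1494] inner [ 0.5223 -0.3134  0.149 ]
stock top [array([ 0.56  , -0.1932,  0.032 ]), array([ 0.5449, -0.1882,  0.032 ])] [array([ 0.5382, -0.1908,  0.032 ]), array([ 0.561 , -0.1974,  0.032 ]), array([ 0.5313, -0.3493,  0.032 ])]
outer corner [ 0.5056 -0.3435  0.032 ]
```

```bash
python3 - <<'E'
from h import *
t=load('top0');s=load('scene0')
T=lambda x,y:(t,((x+.5)/3.6-.5+80,(y+.5)/3.6-.5+110)); S=lambda x,y:(s,((x+.5)/3.5-.5+260,(y+.5)/3.5-.5+100))
np.set_printoptions(precision=4,suppress=True)
yaw=-1.793;Rz=Ro.from_euler('z',yaw).as_matrix();c=np.array([.577,.1656,.02])
F=np.array([tri([T(*a),S(*b)]) for a,b in [((600,172),(266,374)),((651,180),(232,388)),((598,402),(109,260)),((547,393),(150,248))]])
print('foot',F,'\nshelf',(F-c)@Rz)
F=np.array([tri([T(*a),S(*b)]) for a,b in [((100,34),(577,145)),((156,46),(550,162)),((92,275),(416,58)),((38,262),(448,42))]])
print('fixed foot',F,'\nshelf',(F-c)@Rz)
E
```

```text
foot [[ 0.6174  0.0251  0.151 ]
 [ 0.6108 -0.009   0.1631]
 [ 0.4692  0.0216  0.1667]
 [ 0.4768  0.0575  0.1553]] 
shelf [[ 0.1282  0.0704  0.131 ]
 [ 0.1628  0.0714  0.1431]
 [ 0.1642 -0.0734  0.1467]
 [ 0.1275 -0.0739  0.1353]]
fixed foot [[0.6875 0.3299 0.2052]
 [0.681  0.2949 0.2079]
 [0.5389 0.3273 0.2075]
 [0.5471 0.3614 0.2073]] 
shelf [[-0.1847  0.0716  0.1852]
 [-0.149   0.0729  0.1879]
 [-0.1493 -0.0728  0.1875]
 [-0.1844 -0.0723  0.1873]]
```

```bash
cat >> h.py <<'E'
np.set_printoptions(precision=4,suppress=True)
YAW=-1.793;Rz=Ro.from_euler('z',YAW).as_matrix();C=np.array([.5774,.1674,.02])
def sh2w(p): return C+Rz@np.array(p,float)
def w2sh(p): return (np.array(p)-C)@Rz
def toolR(th,ydir): # th lean about shelf y (tool z=(sin,0,-cos) shelf); ydir 'x-','y+','y-': tool y in shelf
    z=np.array([np.sin(th),0,-np.cos(th)]); y={'x-':-np.array([np.cos(th),0,np.sin(th)]),'y+':np.array([0,1.,0]),'y-':np.array([0,-1.,0])}[ydir]
    return Rz@np.stack([np.cross(y,z),y,z],1)
def delta(pos,R,o=None):
    o=o or bot.get_obs(); R0=Ro.from_rotvec(o['tcp_rot']).as_matrix()
    d=R0.T@(np.array(pos)-o['ee_pos'])*1000; w=np.degrees(Ro.from_matrix(R0.T@R).as_rotvec())
    print('move',d.round(1),w.round(2),'rows',max(np.linalg.norm(d)/50,np.linalg.norm(w)/8.59).round(1))
    return d,w
def grasp(o=None):
    o=o or bot.get_obs(); return o['ee_pos']+.155*Ro.from_rotvec(o['tcp_rot']).as_matrix()[:,2]
E
python3 - <<'E'
from h import *
th=.145; foot=np.array([.147,-.0014,.142]); ax=np.array([-np.sin(th),0,np.cos(th)])
for up in (.13,0):
    p=sh2w(foot+ax*(.155-.011+up)); print(p); delta(p,toolR(th,'x-'))
E
```

```text
[0.5524 0.0629 0.4331]
move [-507.6 -298.1  -28.7] [ 8.24 -0.36 -4.84] rows 11.8
[0.5482 0.0446 0.3045]
move [-509.2 -316.7  100. ] [ 8.24 -0.36 -4.84] rows 12.2
```

apply_moves --commands "1 -508 -298 -29 8.2 -0.4 -4.8;1 -508 -298 -29 8.2 -0.4 -4.8;1 -508 -298 -29 8.2 -0.4 -4.8;1 -508 -298 -29 8.2 -0.4 -4.8;1 -508 -298 -29 8.2 -0.4 -4.8"

```text
time_s: 0.65
ee_pos: [0.3266, 0.3134, 0.417]
tcp_rot: [-0.346, -3.099, 0.223]
wrist_force: [1.2, 0.7, 0.2]
gripper_width: 0.0855
```

```bash
python3 - <<'E'
from h import *
th=.145; foot=np.array([.147,-.0014,.142]); ax=np.array([-np.sin(th),0,np.cos(th)])
print(bot.get_obs()['ee_pos']); delta(sh2w(foot+ax*(.155-.011+.13)),toolR(th,'x-'))
E
```

```text
[0.3266 0.3134 0.417 ]
move [-275.5 -194.8   12. ] [ 0.1   0.05 -0.02] rows 6.8
```

apply_moves --commands "1 -275 -195 12 0 0 0;1 -275 -195 12 0 0 0;1 -275 -195 12 0 0 0;1 -275 -195 12 0 0 0;1 -275 -195 12 0 0 0"

```text
time_s: 1.15
ee_pos: [0.4935, 0.1274, 0.429]
tcp_rot: [-0.347, -3.099, 0.222]
wrist_force: [-0.3, 0.7, 0.4]
gripper_width: 0.0854
```

```bash
python3 - <<'E'
from h import *
th=.145; foot=np.array([.147,-.0014,.142]); ax=np.array([-np.sin(th),0,np.cos(th)])
print(bot.get_obs()['ee_pos']); delta(sh2w(foot+ax*(.155-.011+.13)),toolR(th,'x-'))
E
```

```text
[0.4935 0.1274 0.429 ]
move [-71.6 -49.9   3.1] [ 0.11  0.04 -0.05] rows 1.7
```

apply_moves --commands "1 -72 -50 3 0 0 0;1 -72 -50 3 0 0 0;1 -72 -50 3 0 0 0;1 -72 -50 3 0 0 0"

```text
time_s: 1.55
ee_pos: [0.5518, 0.0641, 0.4325]
tcp_rot: [-0.349, -3.097, 0.222]
wrist_force: [-0.0, 1.1, 0.4]
gripper_width: 0.0853
```

```bash
python3 - <<'E'
from h import *
th=.145; foot=np.array([.147,-.0014,.142]); ax=np.array([-np.sin(th),0,np.cos(th)])
print(bot.get_obs()['ee_pos']); delta(sh2w(foot+ax*(.155-.011+.13)),toolR(th,'x-'))
snap('wrist','w1')
E
```

```text
[0.5518 0.0641 0.4325]
move [-0.8 -1.1 -0.5] [ 0.11 -0.06 -0.13] rows 0.0
```

View pics/w1.png

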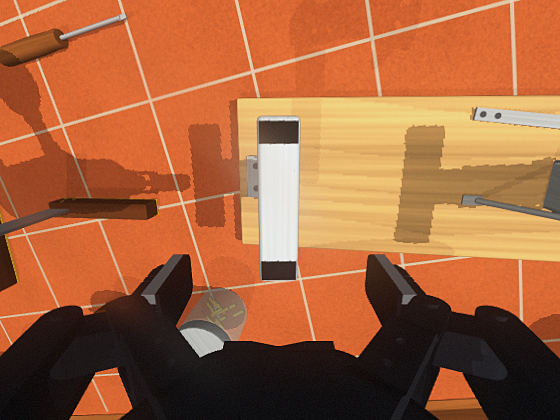

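```bash
python3 - <<'E'
from h import *
s=load('w1')
g=cv2.cvtColor(s['color'],cv2.COLOR_RGB2HSV)
o=bot.get_obs(); R0=Ro.from_rotvec(o['tcp_rot']).as_matrix()
cam=-s['R'].T@s['t']; print('cam in tool',R0.T@(cam-o['ee_pos']),'\n',s['R']@R0)
for p in [(259,117),(299,116),(299,279),(261,280)]:
    c,d=ray(s,p); dt=R0.T@d
    # intersect plane at tool-z = .155+.13-.011
    ct=R0.T@(c-o['ee_pos']); k=(.274-ct[2])/dt[2]; print(p,ct+k*dt, 'shelf',w2sh(c+k*d))
print(w2sh(grasp(o)))
for q in [(238,98),(243,244)]: print('board right corners',w2sh(plane(s,q,.02)))
E
```

```text
cam in tool [ 0.0686 -0.0003  0.0316] 
 [[-0.0027  1.      0.0008]
 [-0.9616 -0.0024 -0.2744]
 [-0.2743 -0.0015  0.9616]]
(259, 117) [ 0.0732 -0.0158  0.274 ] shelf [ 0.1603 -0.0762  0.1438]
(299, 116) [0.0738 0.0158 0.274 ] shelf [ 0.129  -0.0769  0.1393]
(299, 279) [-0.07    0.0182  0.274 ] shelf [0.1268 0.067  0.1389]
(261, 280) [-0.071  -0.0169  0.274 ] shelf [0.1615 0.0679 0.1439]
[ 0.1278 -0.0029  0.2593]
board right corners [ 0.2169 -0.1022  0.    ]
board right corners [0.2178 0.0961 0.    ]
```

apply_moves --commands "1 -1 0 45 0 0 0;1 -1 0 90 0 0 0;1 -1 0 120 0 0 0;1 -1 0 135 0 0 0;1 -1 0 135 0 0 0"

```text
time_s: 2.1
ee_pos: [0.5471, 0.0468, 0.2976]
tcp_rot: [-0.343, -3.095, 0.222]
wrist_force: [-0.5, 0.5, 0.4]
gripper_width: 0.0851
```

```bash
python3 - <<'E'
from h import *
snap('wrist','w2');s=snap('scene','s2')
cv2.imwrite('pics/s2c.png',cv2.resize(s['color'][100:270,240:430,::-1],None,fx=3.5,fy=3.5,interpolation=cv2.INTER_CUBIC))
E
```

```text
(no output)
```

View pics/w2.png

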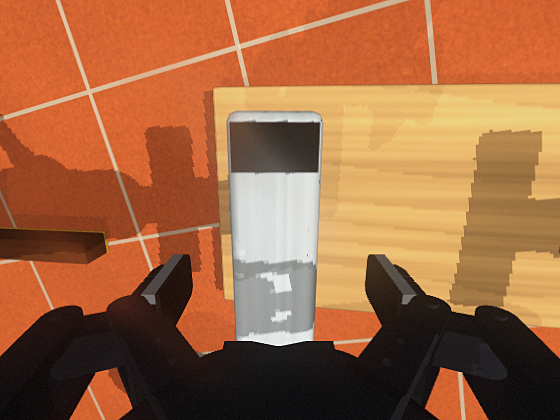

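View pics/s2c.png

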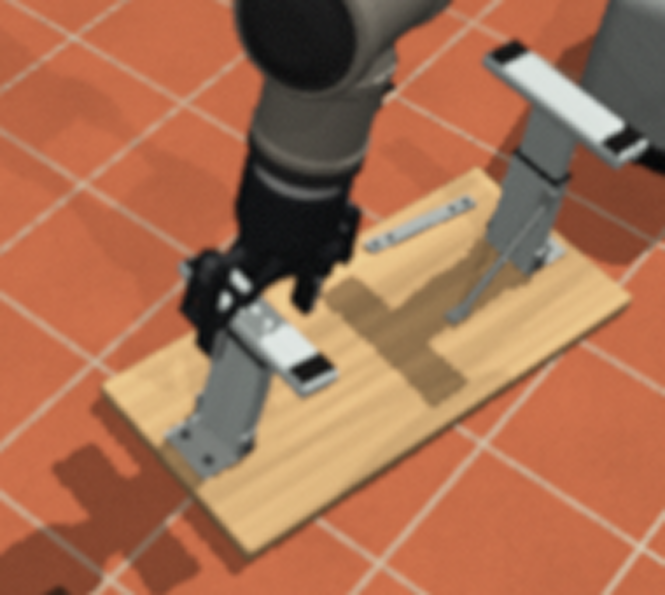

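The bar (x 228–322 in the wrist view) lies centred between the pads (190 and 368). Next I close.

apply_moves --commands "-1 0 0 0 0 0 0;-1 0 0 0 0 0 0;-1 0 0 0 0 0 0;-1 0 0 0 0 0 0;-1 0 0 0 0 0 0"

```text
time_s: 2.7
ee_pos: [0.5487, 0.0456, 0.3003]
tcp_rot: [-0.347, -3.1, 0.222]
wrist_force: [-0.9, -0.3, 3.9]
gripper_width: 0.035
```

apply_moves --commands "-1 0 0 0 0 0 0;-1 0 0 -2 0 0 0;-1 0 0 -5 0 0 0"

```text
time_s: 3.0
ee_pos: [0.5489, 0.0461, 0.3036]
tcp_rot: [-0.347, -3.099, 0.223]
wrist_force: [4.9, -1.4, -8.0]
gripper_width: 0.0354
```

apply_moves --commands "-1 0 0 -8 0 0 0;-1 0 0 -16 0 0 0;-1 0 0 -24 0 0 0;-1 0 0 -32 0 0 0;-1 0 0 -32 0 0 0"

```text
time_s: 3.5
ee_pos: [0.5498, 0.0511, 0.3378]
tcp_rot: [-0.347, -3.101, 0.222]
wrist_force: [1.5, 1.2, 1.8]
gripper_width: 0.0351
```

```bash
python3 - <<'E'
from h import *
snap('wrist','w3');s=snap('scene','s3')
cv2.imwrite('pics/s3c.png',cv2.resize(s['color'][100:270,240:430,::-1],None,fx=3.5,fy=3.5,interpolation=cv2.INTER_CUBIC))
E
```

```text
(no output)
```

View pics/s3c.png

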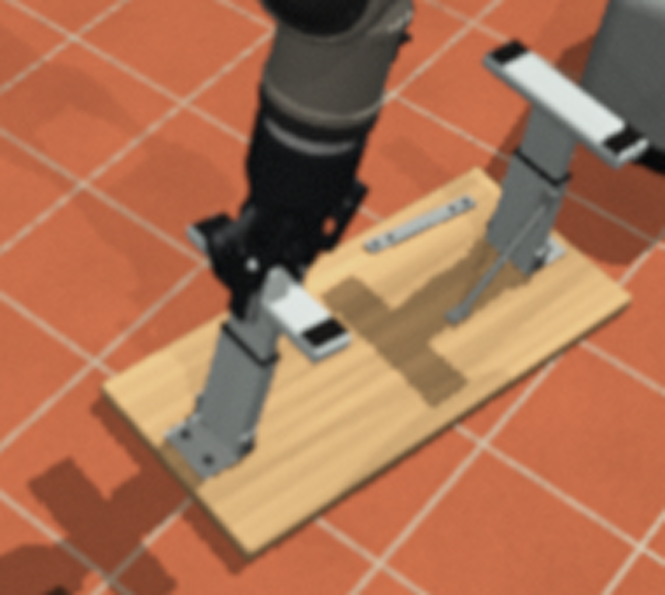

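The foot slides out with the gripper, and the inner tube is visible. I'll continue to the stop while watching the force.

apply_moves --commands "-1 0 0 -6 0 0 0;-1 0 0 -12 0 0 0;-1 0 0 -16 0 0 0;-1 0 0 -16 0 0 0"

```text
time_s: 4.0
ee_pos: [0.5504, 0.0529, 0.3509]
tcp_rot: [-0.347, -3.098, 0.222]
wrist_force: [5.6, -0.8, -12.3]
gripper_width: 0.0352
```

apply_moves --commands "-1 0 0 -3 0 0 0;-1 0 0 -5 0 0 0;-1 0 0 -5 0 0 0"

```text
time_s: 4.3
ee_pos: [0.5507, 0.053, 0.3513]
tcp_rot: [-0.346, -3.093, 0.222]
wrist_force: [14.7, -4.7, -39.2]
gripper_width: 0.0344
```

apply_moves --commands "-1 0 0 0 0 0 0;-1 0 0 0 0 0 0;-1 0 0 2 0 0 0;-1 0 0 3 0 0 0"

```text
time_s: 4.7
ee_pos: [0.5506, 0.0529, 0.351]
tcp_rot: [-0.347, -3.096, 0.222]
wrist_force: [7.3, -1.4, -16.8]
gripper_width: 0.035
```

```bash
python3 - <<'E'
from h import *
snap('wrist','w4');s=snap('scene','s4')
cv2.imwrite('pics/s4c.png',cv2.resize(s['color'][100:270,240:430,::-1],None,fx=3.5,fy=3.5,interpolation=cv2.INTER_CUBIC))
print(bot.get_obs()['wrist_force'], w2sh(grasp()))
E
```

```text
[  9.0955  -2.3614 -22.8434] [ 0.1397 -0.0014  0.1776]
```

View pics/s4c.png

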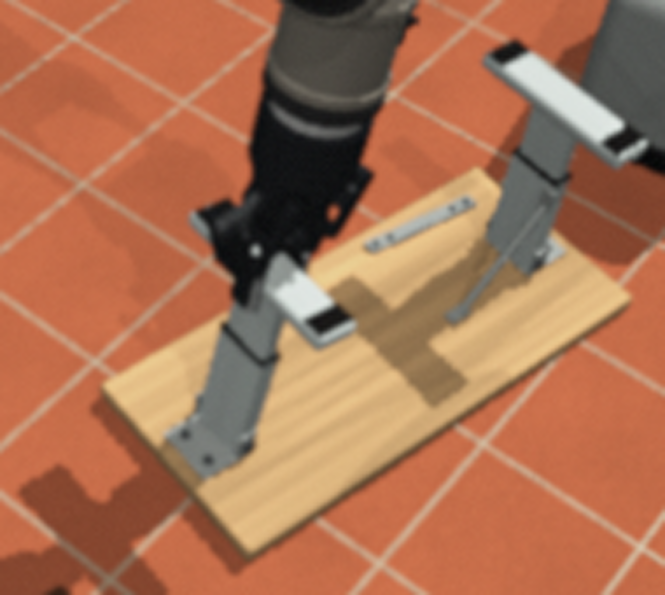

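apply_moves --commands "1 0 0 0 0 0 0;1 0 0 0 0 0 0;1 0 0 0 0 0 0;1 0 0 0 0 0 0;1 0 0 0 0 0 0"

```text
time_s: 5.3
ee_pos: [0.5501, 0.0534, 0.3546]
tcp_rot: [-0.347, -3.1, 0.222]
wrist_force: [-0.0, -0.4, 0.0]
gripper_width: 0.0852
```

apply_moves --commands "1 0 0 -40 0 0 0;1 0 0 -80 0 0 0;1 0 0 -100 0 0 0;1 0 0 -100 0 0 0"

```text
time_s: 5.7
ee_pos: [0.5534, 0.0676, 0.4568]
tcp_rot: [-0.347, -3.107, 0.222]
wrist_force: [1.0, 0.3, -0.7]
gripper_width: 0.0851
```

```bash
python3 - <<'E'
from h import *
snap('wrist','w5');s=snap('scene','s5');s=snap('top','t5')
cv2.imwrite('pics/s5c.png',cv2.resize(load('s5')['color'][100:270,240:430,::-1],None,fx=3.5,fy=3.5,interpolation=cv2.INTER_CUBIC))
print(bot.get_obs()['wrist_force'], w2sh(grasp()))
E
```

```text
[-0.0443  0.2203  0.2158] [ 0.1253 -0.0018  0.2786]
```

View pics/s5c.png

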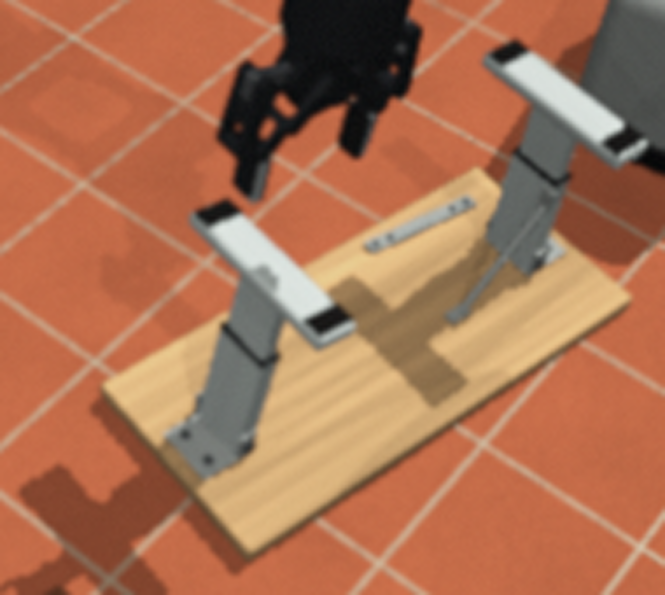

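View pics/w5.png

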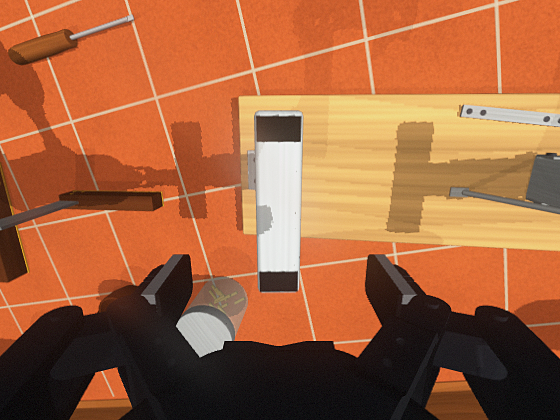

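```bash
python3 - <<'E'
from h import *
print(bot.get_obs()['joint_pos'])
sq=np.array([.517,-.347,0]); sqx=Rz[:,0]
p=sq-.105*sqx+[0,0,.155+.024+.15]
for y in ('y+','y-'): print(p); delta(p,toolR(0,y))
E
```

```text
[ 0.0184  0.3854  1.3316 -0.1401  1.461  -1.3117]
[ 0.5401 -0.2446  0.329 ]
move [ -56.4 -286.1  165.6] [-6.5   6.42 89.8 ] rows 10.5
[ 0.5401 -0.2446  0.329 ]
move [ -56.4 -286.1  165.6] [ -6.42  -6.5  -89.86] rows 10.5
```

apply_moves --commands "1 -56 -286 116 -6.5 6.4 89.8;1 -56 -286 116 -6.5 6.4 89.8;1 -56 -286 116 -6.5 6.4 89.8;1 -56 -286 116 -6.5 6.4 89.8;1 -56 -286 116 -6.5 6.4 89.8"

```text
time_s: 6.35
ee_pos: [0.5434, -0.1774, 0.392]
tcp_rot: [-1.469, -2.762, 0.124]
wrist_force: [0.5, 1.1, 0.2]
gripper_width: 0.085
```

```bash
python3 - <<'E'
from h import *
sq=np.array([.517,-.347,0]); sqx=Rz[:,0]
delta(sq-.105*sqx+[0,0,.155+.024+.2],toolR(0,'y+')); print(bot.get_obs()['joint_pos'])
E
```

```text
move [-53.4 -39.1  17.5] [-3.41  3.26 46.69] rows 5.5
[-0.4303  0.4442  1.4031 -0.0814  1.3104 -1.0019]
```

apply_moves --commands "1 -53 -39 17 -3.4 3.3 46.7;1 -53 -39 17 -3.4 3.3 46.7;1 -53 -39 17 -3.4 3.3 46.7;1 -53 -39 17 -3.4 3.3 46.7;1 -53 -39 17 -3.4 3.3 46.7"

```text
time_s: 6.85
ee_pos: [0.5407, -0.2428, 0.3796]
tcp_rot: [-2.384, -2.042, 0.01]
wrist_force: [-0.1, 0.2, -0.1]
gripper_width: 0.0855
```

```bash
python3 - <<'E'
from h import *
sq=np.array([.517,-.347,0]); sqx=Rz[:,0]
delta(sq-.105*sqx+[0,0,.155+.024+.2],toolR(0,'y+')); snap('wrist','w6')
E
```

```text
move [-1.9 -0.3  0.6] [-0.35  0.21  3.88] rows 0.5
```

View pics/w6.png

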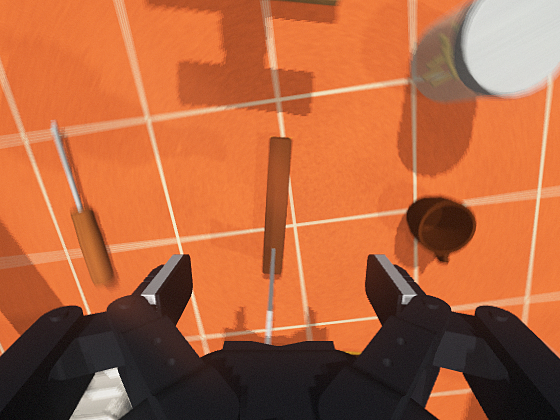

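apply_moves --commands "1 -2 0 0 0 0 3.9;1 -2 0 0 0 0 3.9;1 -2 0 0 0 0 3.9"

```text
time_s: 7.2
ee_pos: [0.5408, -0.2442, 0.3808]
tcp_rot: [-2.444, -1.974, 0.011]
wrist_force: [0.3, -0.0, -0.3]
gripper_width: 0.0856
```

```bash
python3 - <<'E'
from h import *
sq=np.array([.517,-.347,0]); sqx=Rz[:,0]
s=snap('wrist','w7')
delta(sq-.105*sqx+[0,0,.155+.024+.2],toolR(0,'y+'))
cv2.imwrite('pics/w7c.png',cv2.resize(s['color'][110:350,200:360,::-1],None,fx=3,fy=2.5,interpolation=cv2.INTER_CUBIC))
E
```

```text
move [-0.5 -0.6  2. ] [-0.23  0.3   0.55] rows 0.1
```

View pics/w7c.png

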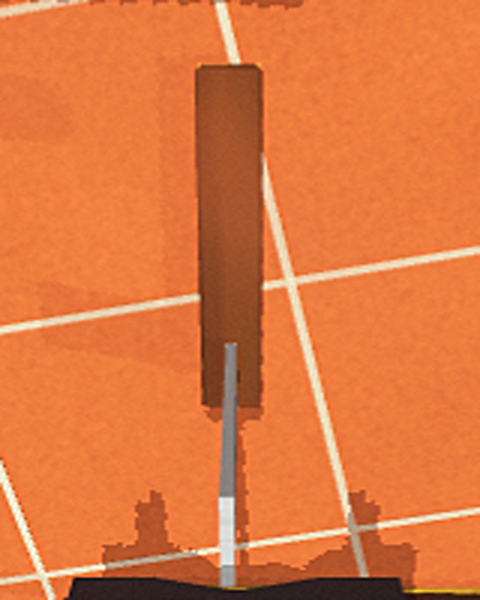

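```bash
python3 - <<'E'
from h import *
s=load('w7');o=bot.get_obs();R0=Ro.from_rotvec(o['tcp_rot']).as_matrix()
A=[]
for p in [(197,67),(262,67),(262,405),(204,405)]:
    q=plane(s,((p[0]+.5)/3-.5+200,(p[1]+.5)/2.5-.5+110),.032); A.append(q); print(q, R0.T@(q-o['ee_pos'])*1000)
A=np.array(A); far=(A[0]+A[1])/2; near=(A[2]+A[3])/2; d=near-far; print('yaw',np.arctan2(d[1],d[0]),np.linalg.norm(d),'origin',near,far)
E
```

```text
[ 0.5377 -0.1883  0.032 ] [ 55.8014 -13.4695 348.7734]
[ 0.5599 -0.1931  0.032 ] [ 55.786    9.3182 348.6821]
[ 0.5277 -0.3481  0.032 ] [-102.5503   10.4923  349.5057]
[ 0.5049 -0.3433  0.032 ] [-102.5878  -12.7628  349.5992]
yaw -1.7774355545176885 0.15836770795969043 origin [ 0.5163 -0.3457  0.032 ] [ 0.5488 -0.1907  0.032 ]
```

apply_moves --commands "1 0 -1.5 50 0 0 0.5;1 0 -1.5 100 0 0 0.5;1 0 -1.5 150 0 0 0.5;1 0 -1.5 180 0 0 0.5;1 0 -1.5 180 0 0 0.5"

```text
time_s: 7.75
ee_pos: [0.5372, -0.2439, 0.1971]
tcp_rot: [-2.448, -1.957, 0.015]
wrist_force: [0.7, -0.4, 0.3]
gripper_width: 0.0853
```

apply_moves --commands "1 0 0 15 0 0 0;1 0 0 21 0 0 0;1 0 0 21 0 0 0"

```text
time_s: 8.05
ee_pos: [0.5389, -0.245, 0.1814]
tcp_rot: [2.454, 1.959, -0.009]
wrist_force: [-0.7, 1.1, 0.4]
gripper_width: 0.0856
```

apply_moves --commands "-1 0 0 0 0 0 0;-1 0 0 0 0 0 0;-1 0 0 0 0 0 0;-1 0 0 0 0 0 0;-1 0 0 0 0 0 0"

```text
time_s: 8.55
ee_pos: [0.5388, -0.245, 0.1813]
tcp_rot: [2.454, 1.958, -0.009]
wrist_force: [1.1, 0.0, 8.2]
gripper_width: 0.0232
```

apply_moves --commands "-1 0 0 0 0 0 0;-1 0 0 0 0 0 0;-1 0 0 0 0 0 0"

```text
time_s: 8.85
ee_pos: [0.5389, -0.245, 0.1813]
tcp_rot: [2.454, 1.958, -0.009]
wrist_force: [-0.5, 0.2, 5.7]
gripper_width: 0.0231
```

```bash
python3 - <<'E'
from h import *
s=snap('scene','s8');snap('wrist','w8');snap('top','t8')
cv2.imwrite('pics/s8c.png',cv2.resize(s['color'][200:330,150:300,::-1],None,fx=4,fy=4,interpolation=cv2.INTER_CUBIC))
print(bot.get_obs())
E
```

```text
{'time_s': 9.0, 'joint_pos': array([-0.5547,  0.7134,  1.5736, -0.0082,  0.8543, -0.3255]), 'joint_vel': array([-0.0001,  0.0003, -0.0007, -0.0011, -0.0006,  0.    ]), 'effort': array([ -0.1316, -51.4139, -17.0218,  -0.0431,  -0.2222,   0.0094]), 'ee_pos': array([ 0.5389, -0.245 ,  0.1813]), 'tcp_rot': array([ 2.4538,  1.9579, -0.009 ]), 'wrist_force': array([-0.9056,  0.213 ,  5.5824]), 'torque': array([ 0.096 ,  0.0829, -0.0023]), 'gripper_width': 0.023200138034094923}
```

View pics/s8c.png

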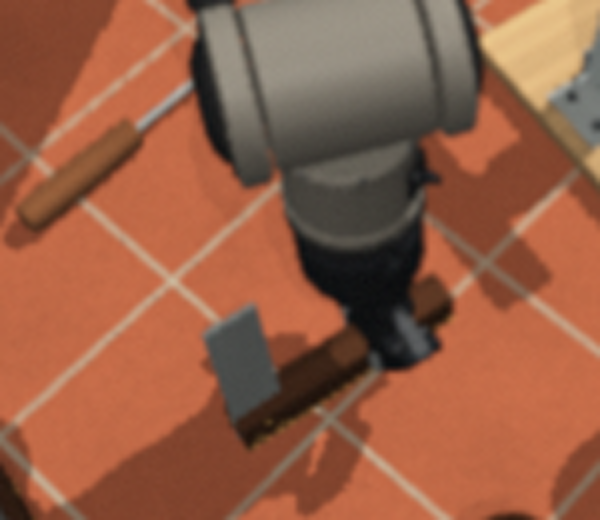

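View pics/w8.png

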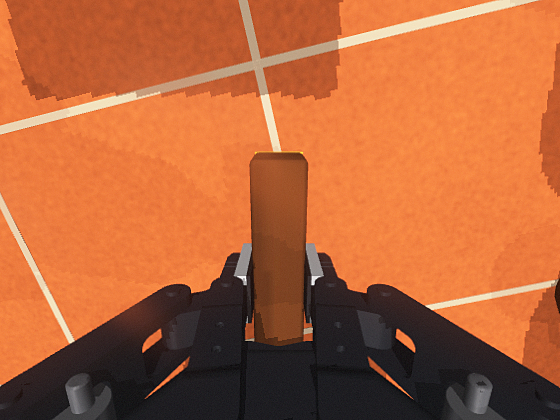

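apply_moves --commands "-1 0 0 -10 0 0 0;-1 0 0 -40 0 0 0;-1 0 0 -90 0 0 0;-1 0 0 -140 0 0 0;-1 0 0 -140 0 0 0"

```text
time_s: 9.5
ee_pos: [0.5405, -0.2449, 0.3285]
tcp_rot: [2.445, 1.951, -0.002]
wrist_force: [0.8, -0.7, -1.4]
gripper_width: 0.0229
```

apply_moves --commands "-1 0 0 -50 0 0 0;-1 0 0 -100 0 0 0;-1 0 0 -105 0 0 0;-1 0 0 -105 0 0 0"

```text
time_s: 9.9
ee_pos: [0.5395, -0.2437, 0.4268]
tcp_rot: [2.453, 1.957, -0.008]
wrist_force: [-0.6, -0.4, -1.5]
gripper_width: 0.0226
```

```bash
python3 - <<'E'
from h import *
snap('wrist','w9');s=snap('scene','s9')
cv2.imwrite('pics/s9c.png',cv2.resize(s['color'][80:330,150:350,::-1],None,fx=3,fy=2.4,interpolation=cv2.INTER_CUBIC))
o=bot.get_obs();R0=Ro.from_rotvec(o['tcp_rot']).as_matrix(); print(R0, 'toolx yaw',np.arctan2(-R0[1,0],-R0[0,0]))
RL=Ro.from_rotvec([2.4538,1.9579,-.009]).as_matrix(); print('at grip yaw',np.arctan2(-RL[1,0],-RL[0,0]))
print(o['wrist_force'])
dz=YAW-np.arctan2(-RL[1,0],-RL[0,0])
Rt=Ro.from_euler('z',dz).as_matrix()@RL
np.save('Rt.npy',Rt)
# target: square origin at shelf (0.103,0,0.24-.02)
off=np.array([-.1035,0,0]) # grasp in square frame (x)
p=sh2w([.103-.1035,0,0])
print(p); delta([p[0],p[1],o['ee_pos'][2]],Rt)
E
```

```text
[[ 0.2221  0.975  -0.0069]
 [ 0.975  -0.2221 -0.0029]
 [-0.0044 -0.0061 -1.    ]] toolx yaw -1.7947753535097046
at grip yaw -1.7946628060132097
[-0.5083  0.4005 -2.2441]
[0.5775 0.1679 0.02  ]
move [409.7 -54.1  -1.5] [-0.25 -0.09 -0.1 ] rows 8.3
```

View pics/w9.png

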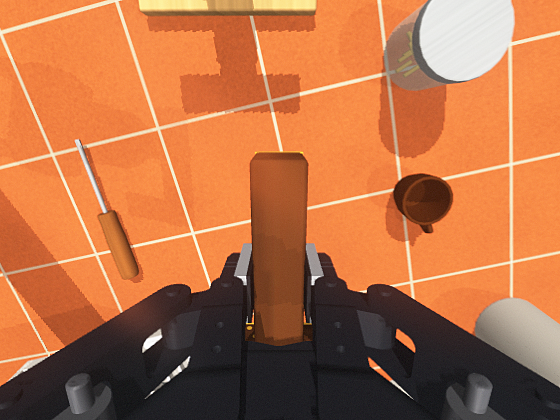

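apply_moves --commands "-1 410 -54 -3 -0.2 -0.1 -0.1;-1 410 -54 -3 -0.2 -0.1 -0.1;-1 410 -54 -3 -0.2 -0.1 -0.1;-1 410 -54 -3 -0.2 -0.1 -0.1;-1 410 -54 -3 -0.2 -0.1 -0.1"

```text
time_s: 10.5
ee_pos: [0.5625, 0.0071, 0.4237]
tcp_rot: [2.453, 1.96, -0.013]
wrist_force: [0.4, 0.5, -0.8]
gripper_width: 0.0229
```

```bash
cat >> h.py <<'E'
def tgt(xo,zo,yo=0,show=True): # square origin at shelf xo,yo,zo
    Rt=np.load('Rt.npy'); p=sh2w([xo-.1035,yo,zo]); p[2]+=.1813; o=bot.get_obs()
    q=w2sh(o['ee_pos']); print('square now est', q+[.1035,0,-.1813],'F',o['wrist_force']@Rz if 0 else Rz.T@o['wrist_force'])
    return delta(p,Rt,o)
E
python3 - <<'E'
from h import *
tgt(.103,.2255)
E
```

```text
square now est [0.2632 0.0208 0.2224] F [-0.5973  0.3168 -0.7585]
move [160.2 -20.9  -4.3] [-0.12  0.1  -0.02] rows 3.2
```

apply_moves --commands "-1 160 -21 -4 0 0 0;-1 160 -21 -4 0 0 0;-1 160 -21 -4 0 0 0;-1 160 -21 -4 0 0 0;-1 160 -21 -4 0 0 0"

```text
time_s: 11.0
ee_pos: [0.5774, 0.1677, 0.4265]
tcp_rot: [2.448, 1.964, -0.014]
wrist_force: [0.5, -1.1, -0.8]
gripper_width: 0.0226
```

```bash
python3 - <<'E'
from h import *
tgt(.103,.05)
snap('wrist','w10');s=snap('scene','s10');snap('top','t10')
cv2.imwrite('pics/s10c.png',cv2.resize(s['color'][60:270,240:440,::-1],None,fx=3,fy=2.8,interpolation=cv2.INTER_CUBIC))
E
```

```text
square now est [ 0.1032 -0.0001  0.2252] F [ 1.0008  0.7119 -0.7835]
move [  1.7   0.7 175.2] [-0.08  0.17  0.2 ] rows 3.5
```

View pics/s10c.png

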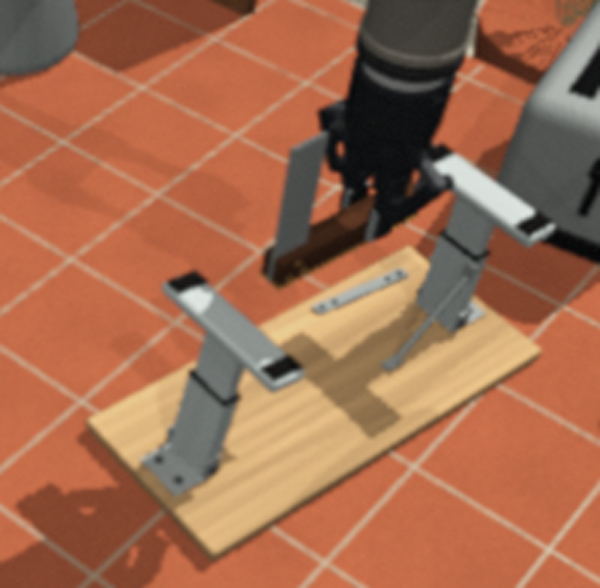

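View pics/t10.png

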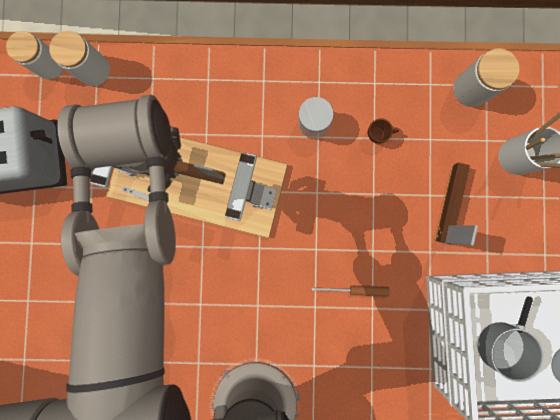

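View pics/w10.png

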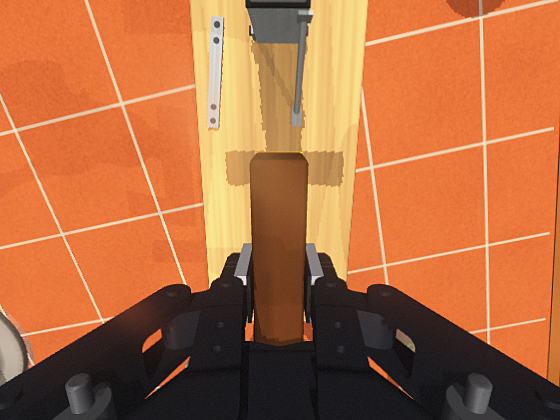

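apply_moves --commands "-1 2 1 45 0 0 0.2;-1 2 1 90 0 0 0.2;-1 2 1 135 0 0 0.2;-1 2 1 175 0 0 0.2;-1 2 1 185 0 0 0.2"

```text
time_s: 11.65
ee_pos: [0.5775, 0.1639, 0.2394]
tcp_rot: [2.459, 1.953, -0.021]
wrist_force: [-0.5, -0.3, -0.9]
gripper_width: 0.0229
```

```bash
python3 - <<'E'
from h import *
tgt(.103,.008)
snap('wrist','w11');s=snap('scene','s11');snap('top','t11')
cv2.imwrite('pics/s11c.png',cv2.resize(s['color'][60:270,240:440,::-1],None,fx=3,fy=2.8,interpolation=cv2.INTER_CUBIC))
E
```

```text
square now est [0.1068 0.0009 0.0381] F [ 0.3783 -0.4486 -0.9054]
move [ 4.2 -0.7 30. ] [-0.33  0.29 -0.35] rows 0.6
```

View pics/s11c.png

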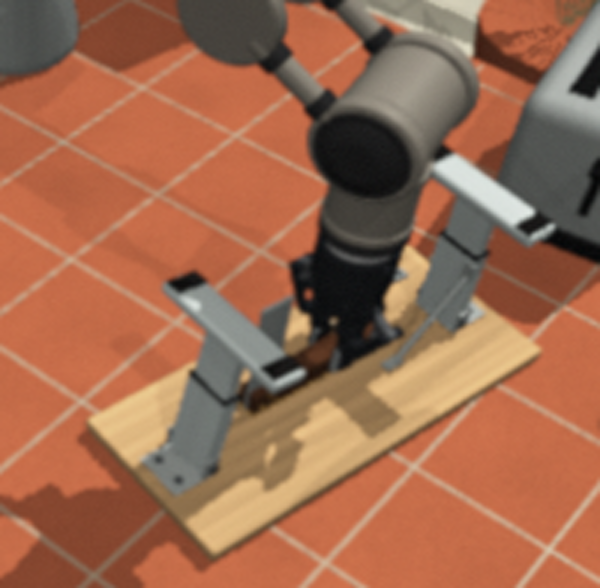

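View pics/w11.png

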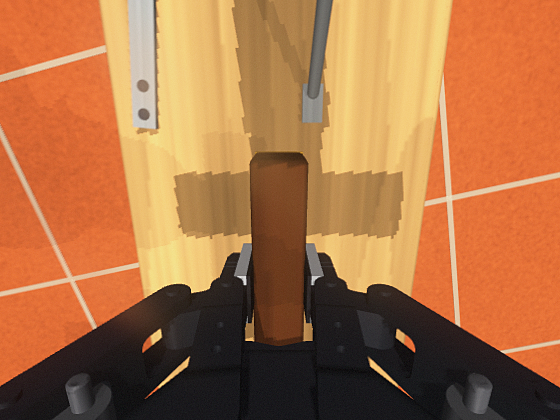

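apply_moves --commands "-1 2 -0.5 12 -0.3 0.3 -0.3;-1 2 -0.5 24 -0.3 0.3 -0.3;-1 2 -0.5 24 -0.3 0.3 -0.3;-1 2 -0.5 24 -0.3 0.3 -0.3"

```text
time_s: 12.2
ee_pos: [0.5791, 0.168, 0.2209]
tcp_rot: [2.447, 1.959, 0.005]
wrist_force: [0.5, 0.1, -1.3]
gripper_width: 0.023
```

```bash
python3 - <<'E'
from h import *
tgt(.105,.002)
E
```

```text
square now est [0.1025 0.0015 0.0196] F [-0.1657  0.4989 -1.3433]
move [-2.5 -1.7 17.6] [ 0.5  -0.24  0.09] rows 0.4
```

apply_moves --commands "-1 0 0 6 0 0 0;-1 0 0 12 0 0 0;-1 0 0 12 0 0 0;-1 0 0 12 0 0 0"

```text
time_s: 12.6
ee_pos: [0.5788, 0.1681, 0.2077]
tcp_rot: [2.448, 1.96, 0.002]
wrist_force: [0.0, -0.4, -2.0]
gripper_width: 0.023
```

```bash
python3 - <<'E'
from h import *
for i in range(3):
  tgt(.105,.002); viewer.snapshot('top')
print(bot.get_obs()['joint_vel'])
E
```

```text
square now est [0.1025 0.0012 0.0064] F [ 0.3731  0.0938 -2.0013]
move [-2.5 -1.3  4.4] [ 0.41 -0.21  0.1 ] rows 0.1
square now est [0.1024 0.0013 0.0066] F [ 0.0332  0.5781 -1.278 ]
move [-2.5 -1.4  4.6] [ 0.44 -0.22  0.1 ] rows 0.1
square now est [0.1025 0.0014 0.0068] F [ 0.6769  0.3788 -0.7342]
move [-2.5 -1.4  4.8] [ 0.45 -0.22  0.1 ] rows 0.1
[-0.0006 -0.0024 -0.0008 -0.0011 -0.0012  0.0005]
```

apply_moves --commands "-1 0 -1 3 0.4 -0.2 0.1;-1 0 -1 4 0.4 -0.2 0.1;-1 0 -1 4 0.4 -0.2 0.1"

```text
time_s: 13.05
ee_pos: [0.5778, 0.1683, 0.2037]
tcp_rot: [2.452, 1.96, -0.009]
wrist_force: [0.3, -0.1, -1.6]
gripper_width: 0.0226
```

apply_moves --commands "-1 0 0 1 0 0 0;-1 0 0 1.5 0 0 0;-1 0 0 1.5 0 0 0"

```text
time_s: 13.35
ee_pos: [0.5779, 0.1683, 0.2024]
tcp_rot: [2.452, 1.96, -0.008]
wrist_force: [0.9, -0.2, -1.7]
gripper_width: 0.0228
```

apply_moves --commands "-1 -10 0 0 0 0 0;-1 -20 0 0 0 0 0;-1 -30 0 0 0 0 0;-1 -38 0 0 0 0 0;-1 -38 0 0 0 0 0"

```text
time_s: 13.85
ee_pos: [0.5694, 0.1298, 0.2028]
tcp_rot: [2.454, 1.958, -0.008]
wrist_force: [-0.6, 0.5, -0.9]
gripper_width: 0.0231
```

```bash
python3 - <<'E'
from h import *
s=snap('scene','s12');t=snap('top','t12')
tgt(.155,0)
cv2.imwrite('pics/s12c.png',cv2.resize(s['color'][60:270,240:440,::-1],None,fx=3,fy=2.8,interpolation=cv2.INTER_CUBIC))
E
```

```text
square now est [0.1409 0.0005 0.0015] F [ 0.1763 -0.6314 -1.0378]
move [-14.1  -0.5   1.6] [ 0.05 -0.03 -0.05] rows 0.3
```

View pics/s12c.png

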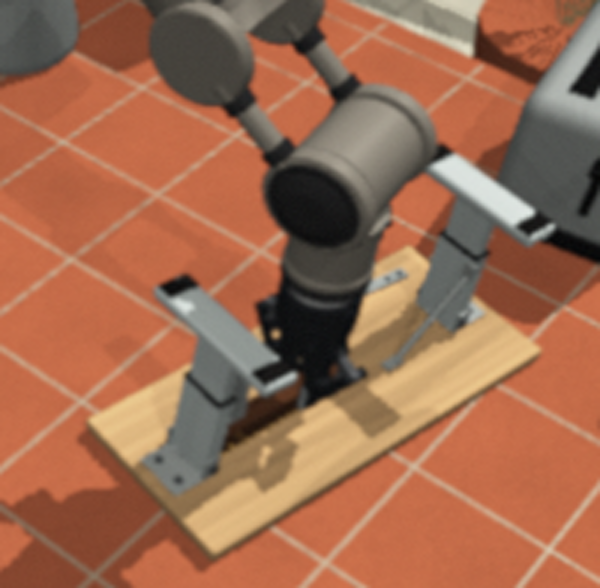

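The leg has begun to move with the blade: its foot shifted from crop (185,280) to (178,285). I'll keep pressing gently.

apply_moves --commands "-1 -4 0 0 0 0 0;-1 -8 0 0 0 0 0;-1 -11 0 0 0 0 0;-1 -11 0 0 0 0 0"

```text
time_s: 14.35
ee_pos: [0.5671, 0.1203, 0.2029]
tcp_rot: [2.452, 1.959, -0.008]
wrist_force: [0.6, 1.2, -0.3]
gripper_width: 0.0225
```

apply_moves --commands "-1 -2 0 0 0 0 0;-1 -2 0 0 0 0 0;-1 -2 0 0 0 0 0"

```text
time_s: 14.65
ee_pos: [0.5667, 0.1186, 0.2028]
tcp_rot: [2.452, 1.96, -0.008]
wrist_force: [0.3, 1.5, -0.4]
gripper_width: 0.023
```

```bash
python3 - <<'E'
from h import *
for i in range(3):
  tgt(.155,0); viewer.snapshot('top')
E
```

```text
square now est [0.1535 0.0003 0.0015] F [-1.5724 -0.0728 -0.4281]
move [-1.5 -0.3  1.5] [ 0.05 -0.02  0.  ] rows 0.0
square now est [0.1535 0.0003 0.0015] F [-1.7781  0.8153 -0.4512]
move [-1.5 -0.3  1.5] [ 0.05 -0.02  0.01] rows 0.0
square now est [0.1535 0.0003 0.0015] F [-1.2259  0.3991 -0.8385]
move [-1.5 -0.3  1.5] [ 0.04 -0.02  0.  ] rows 0.0
```

apply_moves --commands "-1 0 0 1.5 0 0 0;-1 0 0 2 0 0 0;-1 0 0 2 0 0 0"

```text
time_s: 15.1
ee_pos: [0.5668, 0.1185, 0.2013]
tcp_rot: [2.452, 1.96, -0.007]
wrist_force: [-0.7, 1.2, 4.4]
gripper_width: 0.0228
```

apply_moves --commands "-1 0 0 1 0 0 0;-1 0 0 1 0 0 0"

```text
time_s: 15.3
ee_pos: [0.5667, 0.1185, 0.2013]
tcp_rot: [2.451, 1.959, -0.007]
wrist_force: [-3.9, 0.9, 13.0]
gripper_width: 0.0229
```

apply_moves --commands "-1 -1 0 0 0 0 0;-1 -1.5 0 0 0 0 0;-1 -1.5 0 0 0 0 0"

```text
time_s: 15.6
ee_pos: [0.5665, 0.1181, 0.2013]
tcp_rot: [2.452, 1.96, -0.003]
wrist_force: [-2.6, 6.6, 10.1]
gripper_width: 0.023
```

```bash
python3 - <<'E'
from h import *
tgt(.155,0);viewer.snapshot('top');tgt(.155,0)
E
```

```text
square now est [ 0.1539  0.0002 -0.    ] F [-5.832  -3.9408 10.1353]
move [-1.1 -0.2 -0. ] [ 0.13 -0.16 -0.01] rows 0.0
square now est [0.154  0.0002 0.    ] F [-5.5775 -3.3938 10.9568]
move [-1.  -0.2  0. ] [ 0.13 -0.16 -0.01] rows 0.0
```

apply_moves --commands "-1 -1 0 0 0 0 0;-1 -2 0 0 0 0 0;-1 -2 0 0 0 0 0"

```text
time_s: 15.95
ee_pos: [0.5664, 0.1169, 0.2013]
tcp_rot: [2.453, 1.959, -0.0]
wrist_force: [-0.2, 11.7, 8.1]
gripper_width: 0.0227
```

```bash
python3 - <<'E'
from h import *
tgt(.155,0);viewer.snapshot('top');tgt(.155,0)
snap('wrist','w13');s=snap('scene','s13');t=snap('top','t13')
cv2.imwrite('pics/s13c.png',cv2.resize(s['color'][60:270,240:440,::-1],None,fx=3,fy=2.8,interpolation=cv2.INTER_CUBIC))
cv2.imwrite('pics/t13c.png',cv2.resize(t['color'][110:250,80:300,::-1],None,fx=3.6,fy=3.6,interpolation=cv2.INTER_CUBIC))
E
```

```text
square now est [ 0.1552  0.0004 -0.    ] F [-11.4094  -2.7962   8.0811]
move [ 0.2 -0.4 -0. ] [ 0.2  -0.26 -0.03] rows 0.0
square now est [0.1551 0.0004 0.    ] F [-12.0374  -2.2997   8.6371]
move [ 0.1 -0.4  0. ] [ 0.2  -0.26 -0.03] rows 0.0
```

View pics/s13c.png

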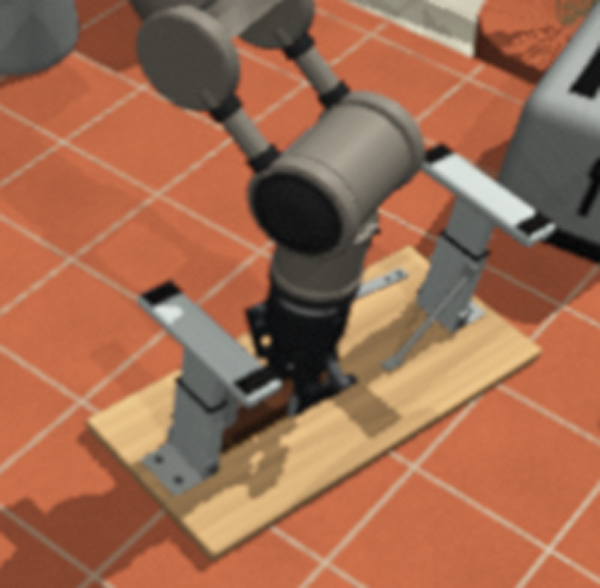

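View pics/t13c.png

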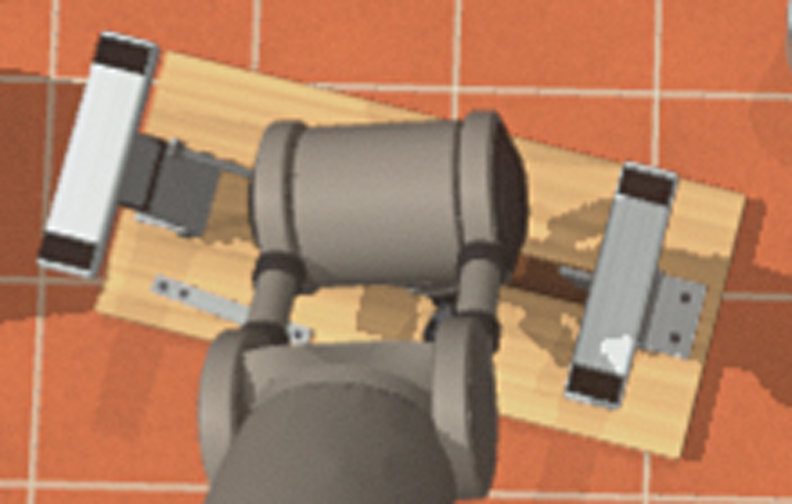

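```bash
python3 - <<'E'
from h import *
t=load('t13');s=load('s13');t5=load('t5')
T=lambda x,y:((x+.5)/3.6-.5+80,(y+.5)/3.6-.5+110); S=lambda x,y:((x+.5)/3-.5+240,(y+.5)/2.8-.5+60)
A=[w2sh(plane(t,T(*p),.211)) for p in [(627,164),(678,173),(618,407),(566,398)]];print(np.array(A),np.mean(A,0))
A=[w2sh(plane(t,T(*p),.211)) for p in [(100,34),(156,46),(92,275),(38,262)]];print('fixed',np.mean(A,0))
A=[tri([(t,T(*a)),(s,S(*b))]) for a,b in [((627,164),(281,384)),((678,173),(240,400)),((618,407),(139,297)),((566,398),(177,283))]]
A=np.array([w2sh(a) for a in A]);print(A,A.mean(0))
E
```

```text
[[ 0.1517  0.0714  0.191 ]
 [ 0.1832  0.0735  0.191 ]
 [ 0.1828 -0.0733  0.191 ]
 [ 0.151  -0.0756  0.191 ]] [ 0.1672 -0.001   0.191 ]
fixed [-0.163  -0.0006  0.191 ]
[[ 0.1507  0.0722  0.1887]
 [ 0.1866  0.0709  0.193 ]
 [ 0.1828 -0.0734  0.1896]
 [ 0.147  -0.0733  0.1854]] [ 0.1668 -0.0009  0.1892]
```

apply_moves --commands "-1 -0.5 0 0.3 0 0 0;-1 -0.5 0 0.3 0 0 0;-1 -0.5 0 0.3 0 0 0;-1 -0.5 0 0.3 0 0 0;-1 -0.5 0 0.3 0 0 0"

```text
time_s: 16.65
ee_pos: [0.5664, 0.1168, 0.2013]
tcp_rot: [2.453, 1.96, 0.001]
wrist_force: [-0.2, 14.0, 11.7]
gripper_width: 0.0228
```

```bash
python3 - <<'E'
from h import *
tgt(.155,0);t=snap('top','t14');snap('wrist','w14')
a=load('top0')['color'].astype(int);d=np.abs(a-t['color']).max(2)
for n,(x,y) in dict(jar=(316,117),cup=(380,131),drv=(352,291)).items(): print(n,(d[y-18:y+18,x-30:x+30]>40).mean().round(3))
print(bot.get_obs()['joint_vel'])
E
```

```text
square now est [ 0.1553  0.0004 -0.    ] F [-13.597   -3.2405  11.6708]
move [ 0.3 -0.4 -0. ] [ 0.22 -0.29 -0.02] rows 0.0
jar 0.0
cup 0.0
drv 0.101
[-0.0012 -0.0002 -0.0007  0.0012  0.0005  0.0002]
```

View pics/w14.png

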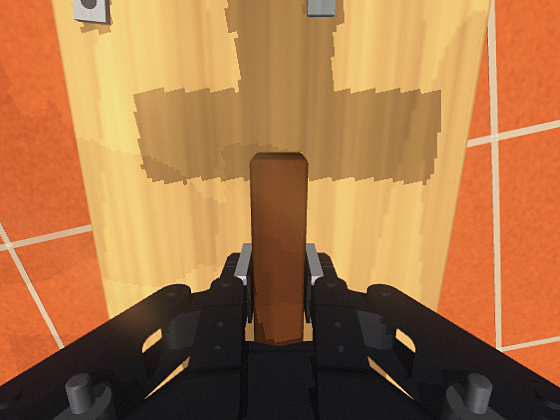

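The push is against a hard stop: the commanded 0.5 mm moved it only 0.1 mm, and the force rose by 2 N. The stock end still sits at row 152 in the wrist view, so the square has not shifted in the grip. I'm handing the job in.

```bash
python3 -c "
from h import *
print(bot.finish_job()); print(bot.get_obs()['time_s'])"
```

```text
the job is handed in; nothing more can be done
None
the job is handed in; nothing more can be done
```

I pulled the sliding foot out to its stop, then gripped the smaller try square by its stock and pressed it into the corner. I handed the job in at about 16.8 s, still gripping and pressing. No verdict was reported.

**Foot:** The pull hit a hard stop, with the force rising to about 42 N. In the last pictures the foot's top is about 189 mm above the board, against 191 mm expected, so it is still fully out within measuring error.

**Square and leg:**
- **Square's outer corner:** estimated from the tool pose at shelf x = 155.3, y = 0.4, z = 0 mm.
- **Forces:** about 13.6 N along the board and 11.7 N downwards. Some of the 13.6 N is friction on the board, and I did not measure the leg contact by itself.
- **Tilt:** the tool is about 0.006 rad off its upright target, and the square had not shifted in the grip.
- **Leg:** the foot's centre measured x = 167 mm. The finished leg's foot reads about 2 mm off in the same direction, so the leg comes out square to within a few milliradians.

**Other things on the counter and board:** The jar and cup look unchanged between the first and last top views. About 10% of the pixels around the screwdriver changed. I took that to be the arm's shadow, since nothing came near it, but did not check it separately. I did not measure the loose stay; it looks untouched in the pictures.

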